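# Pack the hot-air welding kit into its foam tray

## Robot

A 6-joint arm with a two-finger parallel gripper is mounted at the origin on the work surface. World frame = base frame: x ahead of the robot, y to its left, z up, the work surface at z = 0. Lengths are in m, angles in rad, forces in N, time in s.
With the tool pointing down it reaches from about 0.35 to 0.975 m from the base axis. Payload 4.9 kg.
Tool frame: the origin (TCP) lies midway between the tips of the shut fingers; the grasp point (between the pads) lies 19 mm behind it; z points along the fingers, y is the direction in which the jaws open and shut (so a half turn about z gives the same grasp; the last joint's range is limited). The gripper opens to 85 mm and grips with 20 to 120 N. Pads are 22 mm wide; open, the fingers measure 114 mm over their backs; the gripper's body (76 mm by 85 mm) begins 54 mm behind the grasp point. The pads swing forward as they close: fully open they stand 13 mm farther back than shut.
Start: joints at [1.04, 0.053, 1.613, -0, 1.476, -0.119], TCP at [0.25, 0.573, 0.231] pointing down, gripper open.
Joint ranges: [-3.01, 3.01], [-1.01, 2.22], [0.06, 2.58], [-1.02, 4.17], [0.09, 2.62], [-3.14, 3.14]. Speed limits (rad/s): [2.57, 2.57, 3.14, 3.14, 3.14, 3.14].

## Interface

Orientations are given as a unit quaternion [w, x, y, z].
In Python, from plant import state, grab_frame, camera_params, job_done, boxes_of gives the robot as it stands.
- The arm moves only by the tool step_arm, never from a script. Its argument "steps" is a list of rows, each a list of 4 numbers: the shift along the tool's x, y, z in mm, then the turn about the tool's z in degrees. A call has 1 to 8 rows; each row shifts and turns the pose as measured when the row begins, along the tool's axes as they then stand; what a row does not reach is not made up. A row lasts 1/10 s, in which the tool goes at most 50 mm and 8.59 degrees, less where a joint would pass 70% of its speed; a pose out of reach is approached as far as the arm can. A call is refused whole if a number of a shift passes 50 or a number of a turn 8.59, either way. A call with a gripper value outside its range is refused whole. "claw" is the opening in per cent of the stroke, from 0 (shut) to 100 (fully open), set as the call begins (left out, the last holds). The fingers move at their own pace and stop on an object; the grip force is fixed at half the most. Time passes only in rows, so rows that do not move let the fingers close. It gives the time, the measured TCP pose, the force and the opening at its end, in the units of the state.
- state(): the state, without advancing time (a new reading comes with each control period).
- grab_frame(name): name is "scene" or "top" or "wrist"; returns (picture, depth): 384x512x3 uint8, red, green, blue; 384x512 float32, m along the optical axis (not along the pixel's ray), 0 where there is no reading.
- camera_params(name): a dict with "mtx" (3x3 intrinsics, pixels), "extrinsics" (4x4, takes a point from camera to world coordinates); the wrist camera has in their place "T_tool_cam" (4x4, takes a point from camera to tool coordinates, whose origin is the TCP and whose axes are the flange's). Camera axes: x right, y down, z forward; pixel columns grow to the right and rows downward; lengths in m; the calibration is good to about 2 mm. The wrist camera is an equidistant fisheye: a pixel r from the principal point sees the ray r / f radians off the axis. A picture is of the moment at which its call begins: read the wrist's pose just before it. camera_params takes no time and is no camera call.
- job_done(): hands the job in, once; it reports no verdict.
Trained networks look in the newest picture that a camera, given by its name, has taken for a name from the list of things; names that differ only in an ending like _2 or _b are one class to them, and where a whole thing is asked for, a point or a joint stands for the part that bears it (a point fixed in the world has none). Each returns a list of dicts, best first, with "p" (0 to 1); they miss things now and then, are a little off and sometimes report something else, mostly with a low value. They report only what shows in the picture. A call takes as long as a camera call. They do not tell look-alikes from the thing itself.
- boxes_of(camera, label): "box" ([left, top, width, height] in pixels, round what is visible of it).
The state is a dict: "time": time; "joint_pos": joint angles; "joint_vel": joint speeds; "joint_efforts": joint torques, N m; "tool_pos": TCP position; "tool_rot": TCP orientation; "contact_force": force on the tool from outside, world axes, zero at the start; "ft_torque": the same for the moment, N m; "gripper_width": opening from 0.0 (shut) to 1.0 (fully open).
Only numpy, scipy, OpenCV 4.12 (cv2) and the standard library are available. Lean on these libraries where they do the work, as an engineer would, in place of code of your own. Each camera call takes 0.05 s, during which the arm holds its last target. There are 200 camera calls.

## Task

Pack the hot-air welding kit into its foam-lined tray: lay the red silicone roller, the brass penny roller, the wide slot nozzle and the narrow slot nozzle each flat down in the foam pocket cut to its shape, setting them in without dropping them. The black rubber roller and the round-tube nozzle belong to another job: leave them lying where they are.

Things in the scene. Friction and masses are not known exactly. Their poses are not given: they have to be found in the camera images.
- silicone_roller_grip (a point): Seam roller lying on the bench, 160 long, 30 high: pale wooden handle 100 long, 28 wide, 30 high, then a steel fork with a wide dark-red silicone wheel, 40 wide and 30 across (fork 48 wide). Point on the handle near the balance, 15 above the underside, 60 from the butt end, 100 from the wheel's front; x points to the wheel, z up. About 150 g. (mm)
- penny_roller_grip (a point): Seam roller lying on the bench, 160 long, 30 high: pale wooden handle 100 long, 28 wide, 30 high, then a steel fork with a thin brass wheel, 8 wide and 30 across (fork 16 wide). Point on the handle near the balance, 15 above the underside, 60 from the butt end, 100 from the wheel's front; x points to the wheel, z up. About 140 g. (mm)
- wide_nozzle_grip (a point): Steel push-fit nozzle lying on the bench, 74 long: round socket 32 across, 32 long, with a dark band, then a fishtail down to a flat slot mouth 40 wide and 7 high that rests on the bench. Point at the socket's middle, 16 above the underside, 16 from the open end, 58 from the tip; x points to the tip, z up. About 90 g. (mm)
- narrow_nozzle_grip (a point): Steel push-fit nozzle lying on the bench, 74 long: round socket 32 across, 32 long, with a dark band, then a taper down to a flat slot mouth 20 wide and 7 high that rests on the bench. Point at the socket's middle, 16 above the underside, 16 from the open end, 58 from the tip; x points to the tip, z up. About 80 g. (mm)
- rubber_roller_grip (a point): Seam roller lying on the bench, 160 long, 30 high: pale wooden handle 100 long, 28 wide, 30 high, then a steel fork with a wide black rubber wheel, 40 wide and 30 across (fork 48 wide). Point on the handle near the balance, 15 above the underside, 60 from the butt end, 100 from the wheel's front; x points to the wheel, z up. Not part of the kit. (mm)
- round_nozzle_grip (a point): Steel push-fit nozzle lying on the bench, 74 long: round socket 32 across, 32 long, with a dark band, then a cone and a bent round tube 10 across. Point at the socket's middle, 16 above the underside, 16 from the open end, 58 from the tip; x points to the tip, z up. Not part of the kit. (mm)
- pocket_silicone_seat (a point): Pocket for the silicone roller in a fixed black foam insert (200 x 95) in the steel tray, tool outline on its yellow bed. Tool's seated point: 15 above bed, 23 above bench; x: way the wheel points, z up. Pocket 20 deep, 46 wide at handle, 67 at wheel, about 9 play; finger channel 56 long, 95 wide, across at this point. Foam top 28, tray rim 32 above bench. May swap with the other roller insert. (mm)
- pocket_penny_seat (a point): Pocket for the brass penny roller in a fixed black foam insert (200 x 95) in the steel tray, tool outline on its yellow bed. Tool's seated point: 15 above bed, 23 above bench; x: way the wheel points, z up. Pocket 20 deep, 46 wide at handle, 33 at wheel, about 9 play; finger channel 56 long, 95 wide, across at this point. Foam top 28, tray rim 32 above bench. May swap with the other roller insert. (mm)
- pocket_wide_seat (a point): Pocket for the wide slot nozzle in a fixed black foam insert (100 x 95) in the steel tray, tool outline on its yellow bed. Tool's seated point: 16 above bed, 24 above bench; x: way the tip points, z up. Pocket 20 deep, 58 wide at the mouth, about 9 play; finger channel 50 long, 95 wide, across at this point. Foam top 28, tray rim 32 above bench. May swap with the other nozzle insert. (mm)
- pocket_narrow_seat (a point): Pocket for the narrow slot nozzle in a fixed black foam insert (100 x 95) in the steel tray, tool outline on its yellow bed. Tool's seated point: 16 above bed, 24 above bench; x: way the tip points, z up. Pocket 20 deep, 38 wide at the mouth, about 9 play; finger channel 50 long, 95 wide, across at this point. Foam top 28, tray rim 32 above bench. May swap with the other nozzle insert. (mm)
Things that resemble listed ones, but are neither listed nor needed, are in the scene too. What is shaped like the part that bears pocket_narrow_seat but blue or pink is not meant. Leave any blue look-alike of the part that bears pocket_silicone_seat alone.

How it is judged:
At the end, for the whole second after the job is handed in: Each kit tool is seated in its own pocket: within 14 mm level and 6 mm in height of the pocket's point, within 0.25 rad of its direction, level within 0.15 rad, released and at rest; the black rubber roller and round nozzle are within 20 mm of their starts (horizontal distance between silicone_roller_grip and pocket_silicone_seat below 0.014 m and z of silicone_roller_grip in the frame of pocket_silicone_seat between -0.006 and 0.006 m and angle between the x axis of silicone_roller_grip and the x axis of pocket_silicone_seat, either way round below 0.25 rad and angle between each of silicone_roller_grip, penny_roller_grip, wide_nozzle_grip, narrow_nozzle_grip's own z axis and vertical below 0.15 rad and linear speed of each of silicone_roller, penny_roller, wide_nozzle, narrow_nozzle below 0.02 m/s and horizontal distance between penny_roller_grip and pocket_penny_seat below 0.014 m and z of penny_roller_grip in the frame of pocket_penny_seat between -0.006 and 0.006 m and angle between the x axis of penny_roller_grip and the x axis of pocket_penny_seat, either way round below 0.25 rad and horizontal distance between wide_nozzle_grip and pocket_wide_seat below 0.014 m and z of wide_nozzle_grip in the frame of pocket_wide_seat between -0.006 and 0.006 m and angle between the x axis of wide_nozzle_grip and the x axis of pocket_wide_seat, either way round below 0.25 rad and horizontal distance between narrow_nozzle_grip and pocket_narrow_seat below 0.014 m and z of narrow_nozzle_grip in the frame of pocket_narrow_seat between -0.006 and 0.006 m and angle between the x axis of narrow_nozzle_grip and the x axis of pocket_narrow_seat, either way round below 0.25 rad and distance of each of rubber_roller_grip, round_nozzle_grip from where it was at the start of the episode below 0.02 m); the robot touches nothing.
It fails at once if the black rubber roller, which does not belong to the kit, is taken or pushed more than 20 mm from its place (distance of rubber_roller_grip from where it was at the start of the episode above 0.02 m).
It fails at once if the round-tube nozzle, which does not belong to the kit, is taken or pushed more than 20 mm from its place (distance of round_nozzle_grip from where it was at the start of the episode above 0.02 m).
It fails at once if a kit tool is dropped or thrown (faster than 0.8 m/s out of the fingers, a fall of over 30 mm) ((linear speed of silicone_roller above 0.8 m/s and contact force between silicone_roller and the fingers below 0.05 N) or (linear speed of penny_roller above 0.8 m/s and contact force between penny_roller and the fingers below 0.05 N) or (linear speed of wide_nozzle above 0.8 m/s and contact force between wide_nozzle and the fingers below 0.05 N) or (linear speed of narrow_nozzle above 0.8 m/s and contact force between narrow_nozzle and the fingers below 0.05 N)).
It also fails if it takes over 109 s, if anything falls off the work surface, if the arm or the gripper's body presses on something with over 40 N, if the wrist force passes 120 N, or if a joint passes its speed limit or range.

## Working session

There is one attempt and no reset: what is moved stays moved. The work goes in short steps, Python scripts to look and compute and a tool call to move; the robot and the scene stay as the last step left them, time stands still between calls to the robot, and variables do not carry over. Pictures are saved under pics/ and viewed, about 12 in all and at most 16, crops included, and the job is handed in when it is done.

Besides the shell and the picture viewer there is one more tool, called after ">>>" by a JSON object that holds its "name" and its "arguments", one argument or row to a line. step_arm: Moves the arm, as the interface text tells. Its arguments: {"type":"object","properties":{"steps":{"type":"array"},"claw":{"type":"number"}},"required":["steps"]}

```bash
mkdir -p pics; ls; cat > h.py <<'E'
import numpy as np, cv2, json
from plant import *
def save(n,im): cv2.imwrite('pics/'+n+'.png',cv2.cvtColor(im,cv2.COLOR_RGB2BGR))
def cloud(name):
    im,d=grab_frame(name); c=camera_params(name); K=np.array(c['mtx']); T=np.array(c['extrinsics'])
    v,u=np.mgrid[:d.shape[0],:d.shape[1]]
    P=np.stack([(u-K[0,2])/K[0,0]*d,(v-K[1,2])/K[1,1]*d,d],-1)@T[:3,:3].T+T[:3,3]
    P[d==0]=np.nan
    return im,P
E
python3 - <<'E'
from h import *
L=['silicone_roller_grip','penny_roller_grip','wide_nozzle_grip','narrow_nozzle_grip','rubber_roller_grip','round_nozzle_grip','pocket_silicone_seat','pocket_penny_seat','pocket_wide_seat','pocket_narrow_seat']
im,P=cloud('top'); save('top',cv2.resize(im,(800,600))); np.savez('top.npz',im=im,P=P)
for l in L:
    for b in boxes_of('top',l)[:4]:
        x,y,w,h=map(int,b['box']); c=P[min(y+h//2,383),min(x+w//2,511)]
        print(l,round(b['p'],2),[x,y,w,h],c.round(3))
im2,_=grab_frame('scene'); save('scene',cv2.resize(im2,(800,600)))
print(P[0,0],P[0,-1],P[-1,0],P[-1,-1]); s=state(); print(s['time'],s['tool_pos'],s['tool_rot'])
E
```

```text
pics
silicone_roller_grip 0.74 [270, 154, 60, 16] [ 0.65  -0.096  0.031]
penny_roller_grip 0.73 [356, 189, 59, 20] [ 0.547 -0.324  0.031]
wide_nozzle_grip 0.84 [361, 167, 30, 20] [ 0.609 -0.303  0.028]
narrow_nozzle_grip 0.59 [279, 198, 28, 15] [ 0.532 -0.076  0.022]
rubber_roller_grip 0.88 [272, 232, 64, 32] [ 0.416 -0.103  0.034]
round_nozzle_grip 0.66 [203, 150, 37, 41] [0.632 0.121 0.009]
round_nozzle_grip 0.6 [364, 237, 29, 14] [ 0.427 -0.299  0.031]
pocket_silicone_seat 0.85 [169, 257, 40, 76] [0.295 0.2   0.005]
pocket_silicone_seat 0.75 [134, 155, 41, 82] [0.559 0.302 0.01 ]
pocket_silicone_seat 0.47 [275, 231, 60, 31] [ 0.422 -0.106  0.029]
pocket_penny_seat 0.75 [167, 155, 46, 73] [0.573 0.204 0.009]
pocket_wide_seat 0.55 [206, 183, 41, 41] [0.54  0.106 0.009]
pocket_narrow_seat 0.89 [143, 92, 44, 39] [0.805 0.282 0.004]
pocket_narrow_seat 0.77 [210, 90, 36, 35] [0.817 0.104 0.005]
pocket_narrow_seat 0.75 [202, 149, 38, 37] [0.64  0.121 0.009]
[ 1.63401877  1.23565223 -0.75566954] [ 1.6453469  -1.19112544 -0.74695719] [0.19023783 0.38726069 0.56011759] [ 0.0712229  -0.63457406  0.00136919]
0.6 [0.25016437 0.57273582 0.23133639] [8.92435977e-06 2.04454497e-01 9.78876069e-01 1.78312471e-05]
```

View pics/top.png

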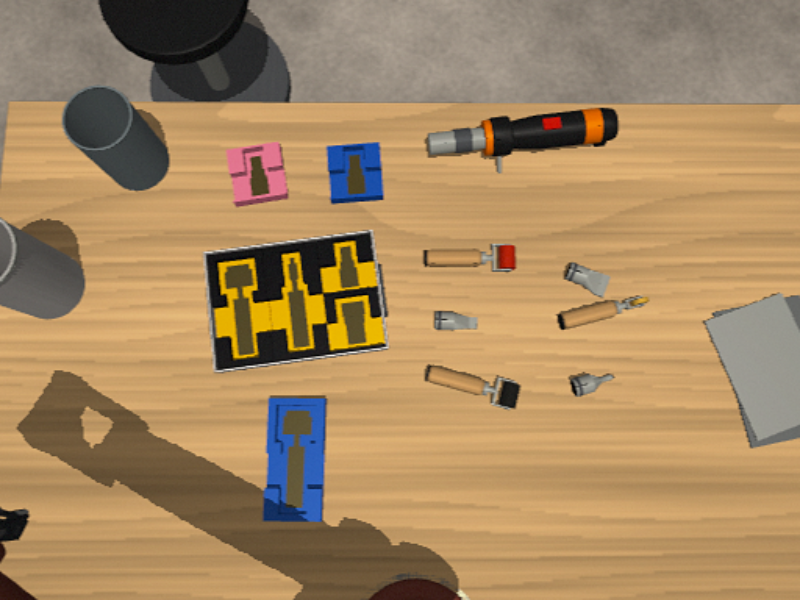

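View pics/scene.png

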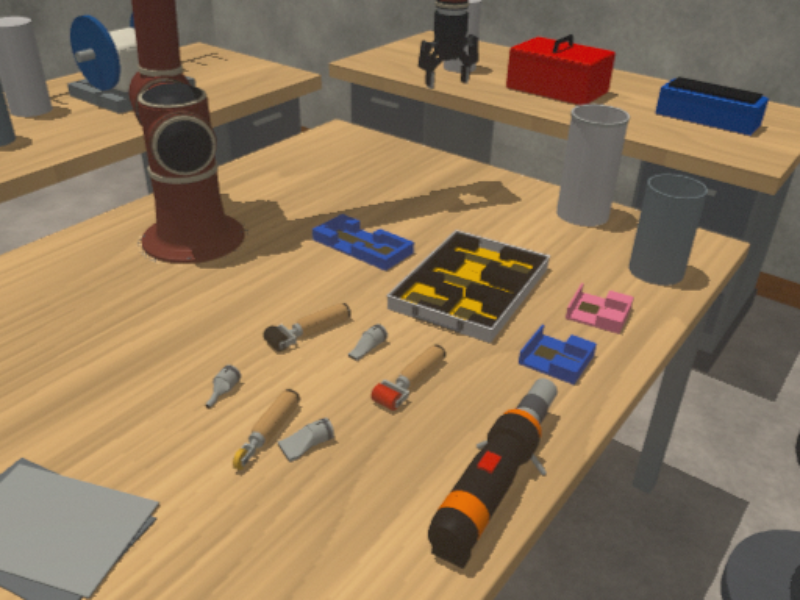

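The top view shows the tray at (205–388, 232–370): the silicone pocket is on the left, penny in the middle, narrow upper right, wide lower right. The tools lie at x 425–650. Next I'll segment the tools and the dark outlines.

```bash
python3 - <<'E'
from h import *
z=np.load('top.npz'); im,P=z['im'],z['P']
save('crop1',cv2.resize(im[145:270,125:425],(800,333),interpolation=cv2.INTER_CUBIC))
table=np.nanmedian(P[280:300,300:400,2]); print('table z',table)
hsv=cv2.cvtColor(im,cv2.COLOR_RGB2HSV)
def pca(m):
    p=P[m][:,:2]; c=p.mean(0); w,V=np.linalg.eigh(np.cov((p-c).T)); a=V[:,1]
    t=(p-c)@a; s=(p-c)@V[:,0]
    return c.round(4),a.round(3),np.degrees(np.arctan2(a[1],a[0])).round(1),(t.min().round(3),t.max().round(3)),(s.min().round(3),s.max().round(3)),len(p)
m=(P[...,2]>table+.006); m[:,:262]=0; m[:145]=0;m[:,430:]=0;m[270:]=0
n,l,st,_=cv2.connectedComponentsWithStats(m.astype(np.uint8))
for i in range(1,n):
    if st[i,4]>40: print('tool',st[i],pca(l==i))
# outline: olive in tray
t=im[150:240,130:250]; 
for (u,v) in [(155,195),(190,190),(222,170),(226,205),(152,200),(172,200)]: print((u,v),im[v,u],hsv[v,u],P[v,u].round(3))
E
```

```text
table z -0.0002626385156903055
tool [272 156  59  18 663] (array([ 0.6435, -0.1035]), array([-0.019,  1.   ]), np.float64(91.1), (np.float64(-0.076), np.float64(0.084)), (np.float64(-0.026), np.float64(0.024)), 663)
tool [361 168  30  22 314] (array([ 0.6082, -0.304 ]), array([0.328, 0.945]), np.float64(70.8), (np.float64(-0.04), np.float64(0.035)), (np.float64(-0.021), np.float64(0.019)), 314)
tool [357 189  59  22 519] (array([ 0.5471, -0.3193]), array([-0.255,  0.967]), np.float64(104.7), (np.float64(-0.093), np.float64(0.067)), (np.float64(-0.015), np.float64(0.013)), 519)
tool [279 198  27  13 252] (array([ 0.532 , -0.0674]), array([0.03, 1.  ]), np.float64(88.3), (np.float64(-0.043), np.float64(0.03)), (np.float64(-0.022), np.float64(0.014)), 252)
tool [272 234  62  28 691] (array([ 0.4209, -0.104 ]), array([0.25 , 0.968]), np.float64(75.5), (np.float64(-0.076), np.float64(0.085)), (np.float64(-0.026), np.float64(0.024)), 691)
tool [365 239  28  15 226] (array([ 0.4239, -0.2952]), array([-0.28,  0.96]), np.float64(106.3), (np.float64(-0.049), np.float64(0.024)), (np.float64(-0.016), np.float64(0.016)), 226)
(155, 195) [81 69 38] [ 22 135  81] [0.563 0.301 0.004]
(190, 190) [86 74 42] [ 22 130  86] [0.576 0.205 0.008]
(222, 170) [83 71 41] [ 21 129  83] [0.633 0.118 0.007]
(226, 205) [88 76 43] [ 22 130  88] [0.535 0.106 0.007]
(152, 200) [83 72 43] [ 22 123  83] [0.548 0.307 0.008]
(172, 200) [223 168   0] [ 23 255 223] [0.548 0.253 0.007]
```

View pics/crop1.png

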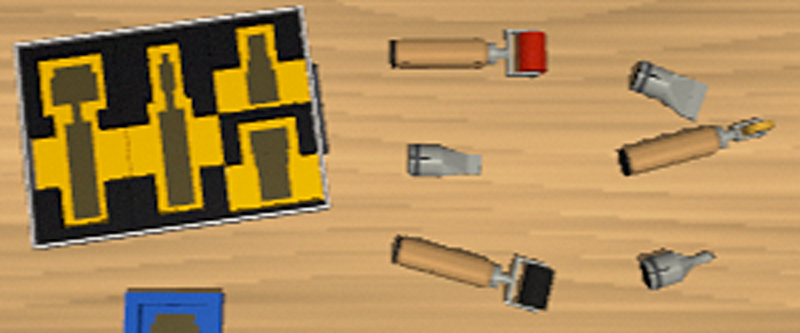

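The crop shows tips of all tools pointing to the right (−y), and all pockets' tips pointing up (about +x). The wide pocket's mouth is at its upper end. Now for precise grip and seat poses, plus a move planner that prints rows.

```bash
cat >> h.py <<'E'
def plan(x,y,z,jaw=None):
    """print rows that bring TCP to x,y,z with tool y at angle jaw (deg, mod 180), staying vertical"""
    s=state(); p=np.array(s['tool_pos']); w,a,b,c=s['tool_rot']
    ax=np.array([1-2*(b*b+c*c),2*(a*b+w*c)]); yaw=np.degrees(np.arctan2(ax[1],ax[0]))  # tool x angle; tool y = yaw-90
    j=yaw-90; print('t',round(s['time'],2),'p',p.round(4),'jaw',round(j,1),'q6',round(s['joint_pos'][5],2),'w',round(s['gripper_width'],3),'F',np.round(s['contact_force'],1))
    dj=0 if jaw is None else (jaw-j)
    D=np.array([x,y,z])-p; n=max(1,int(np.ceil(max(np.abs(D).max()/.045 ,np.linalg.norm(D)/.048,abs(dj)/8.5))))
    rows=[]
    for k in range(n):
        th=np.radians(j+90+dj*k/n); d=D/n*1000
        rows.append([round(d[0]*np.cos(th)+d[1]*np.sin(th)),round(d[0]*np.sin(th)-d[1]*np.cos(th)),round(-d[2]),round(-dj/n,1)])
    print(n,rows)
E
python3 - <<'E'
from h import *
z=np.load('top.npz'); im,P=z['im'],z['P']; hsv=cv2.cvtColor(im,cv2.COLOR_RGB2HSV)
def comp(box,m):
    mm=np.zeros_like(m); x,y,w,h=box; mm[y:y+h,x:x+w]=m[y:y+h,x:x+w]
    n,l,st,_=cv2.connectedComponentsWithStats(mm.astype(np.uint8)); return l==1+np.argmax(st[1:,4])
mt=P[...,2]>.006
for nm,b,g in [('sil',(268,152,66,24),60),('wide',(358,166,36,25),16),('pen',(354,187,66,26),60),('nar',(276,195,33,18),16)]:
    m=comp(b,mt); p=P[m]; c=p[:,:2].mean(0); w,V=np.linalg.eigh(np.cov((p[:,:2]-c).T)); a=V[:,1]; a=a*np.sign(-a[1])
    if nm in('sil','pen'):  # refine the axis on the handle
        t=(p[:,:2]-c)@a; h=p[(t<t.min()+.095)&(p[:,2]>.018)][:,:2]; ch=h.mean(0); w,V=np.linalg.eigh(np.cov((h-ch).T)); a2=V[:,1]; a2*=np.sign(a2@a)
    else: a2=a; ch=c
    t=(p[:,:2]-ch)@a2; n=np.array([-a2[1],a2[0]]); s=(p[:,:2]-ch)@n
    q=(abs(t-t.min()-g/1000)<.012)&(p[:,2]>.018); off=(s[q].min()+s[q].max())/2
    print(nm,'ax',np.degrees(np.arctan2(a2[1],a2[0])).round(1),'L',np.ptp(t).round(3),'grip',(ch+a2*(t.min()+g/1000)+n*off).round(4),'w',np.ptp(s[q]).round(3))
mo=(abs(hsv[...,0].astype(int)-22)<5)&(hsv[...,1]>100)&(hsv[...,2]<125)
for nm,b,g in [('pSil',(140,163,27,69),60),('pPen',(178,158,27,70),60),('pNar',(212,152,26,36),16),('pWide',(212,186,26,40),16)]:
    m=comp(b,mo); p=P[m]; c=p[:,:2].mean(0); w,V=np.linalg.eigh(np.cov((p[:,:2]-c).T)); a=V[:,1]; a=a*np.sign(a[0])
    t=(p[:,:2]-c)@a; n=np.array([-a[1],a[0]]); s=(p[:,:2]-c)@n; q=abs(t-t.min()-g/1000)<.012
    print(nm,'ax',np.degrees(np.arctan2(a[1],a[0])).round(1),'L',np.ptp(t).round(3),'W',np.ptp(s).round(3),'seat',(c+a*(t.min()+g/1000)+n*np.median(s[q])).round(4),'bedz',np.median(p[:,2]).round(3))
plan(.614,-.286,.12,-19)
E
```

```text
sil ax -90.0 L 0.16 grip [ 0.6444 -0.0797] w 0.026
wide ax -109.2 L 0.075 grip [ 0.6168 -0.2865] w 0.032
pen ax -75.7 L 0.16 grip [ 0.5461 -0.3121] w 0.028
nar ax -91.9 L 0.072 grip [ 0.5336 -0.0536] w 0.031
pSil ax nan L nan W nan seat [nan nan] bedz nan
pPen ax nan L nan W nan seat [nan nan] bedz nan
pNar ax 8.0 L 0.073 W 0.029 seat [0.6113 0.1147] bedz 0.008
pWide ax 8.1 L 0.073 W 0.037 seat [0.5104 0.1011] bedz 0.008
t 0.6 p [0.2502 0.5727 0.2313] jaw 66.4 q6 -0.12 w 1.0 F [ 0.3 -0.4 -0.2]
  return _methods._mean(a, axis=axis, dtype=dtype,
  ret = ret.dtype.type(ret / rcount)
```

>>> {"name": "step_arm", "arguments": {
  "steps": [
    [-34,-32,6,4.3],
    [-36,-29,6,4.3],
    [-38,-27,6,4.3],
    [-40,-24,6,4.3],
    [-42,-21,6,4.3],
    [-43,-18,6,4.3],
    [-44,-14,6,4.3],
    [-45,-11,6,4.3]
  ],
  "claw": 60
}}

```text
time: 1.4
tool_pos: [0.3946, 0.2222, 0.1832]
tool_rot: [0.001, 0.49, 0.872, 0.004]
contact_force: [0.5, 0.4, -0.3]
gripper_width: 0.599
```

>>> {"name": "step_arm", "arguments": {
  "steps": [
    [-46,-8,6,4.3],
    [-46,-4,6,4.3],
    [-47,-1,6,4.3],
    [-47,3,6,4.3],
    [-46,6,6,4.3],
    [-46,10,6,4.3],
    [-45,13,6,4.3],
    [-44,16,6,4.3]
  ]
}}

```text
time: 2.2
tool_pos: [0.5335, -0.1427, 0.1364]
tool_rot: [0.004, 0.735, 0.678, 0.008]
contact_force: [0.1, 0.5, 0.1]
gripper_width: 0.599
```

```bash
python3 - <<'E'
from h import *
z=np.load('top.npz'); im,P=z['im'],z['P']; hsv=cv2.cvtColor(im,cv2.COLOR_RGB2HSV)
mo=(abs(hsv[...,0].astype(int)-22)<5)&(hsv[...,1]>100)&(hsv[...,2]<125)&np.isfinite(P[...,0])
for nm,(x,y,w,h),g in [('pSil',(138,160,29,74),60),('pPen',(176,156,30,74),60)]:
    mm=np.zeros_like(mo); mm[y:y+h,x:x+w]=mo[y:y+h,x:x+w]
    n,l,st,_=cv2.connectedComponentsWithStats(mm.astype(np.uint8)); m=l==1+np.argmax(st[1:,4]); p=P[m]; c=p[:,:2].mean(0); w,V=np.linalg.eigh(np.cov((p[:,:2]-c).T)); a=V[:,1]; a=a*np.sign(a[0])
    t=(p[:,:2]-c)@a; n=np.array([-a[1],a[0]]); s=(p[:,:2]-c)@n; q=abs(t-t.min()-g/1000)<.012
    print(nm,'ax',np.degrees(np.arctan2(a[1],a[0])).round(1),'L',np.ptp(t).round(3),'W',np.ptp(s).round(3),'seat',(c+a*(t.min()+g/1000)+n*np.median(s[q])).round(4),'bedz',np.median(p[:,2]).round(3))
plan(.617,-.2865,.12,-19)
E
```

```text
pSil ax 8.1 L 0.159 W 0.048 seat [0.5356 0.2984] bedz 0.008
pPen ax 7.9 L 0.16 W 0.026 seat [0.5486 0.2025] bedz 0.008
t 2.2 p [ 0.5335 -0.1427  0.1364] jaw -4.7 q6 -0.32 w 0.599 F [0.1 0.5 0.1]
4 [[-34, 24, 4, np.float64(3.6)], [-33, 26, 4, np.float64(3.6)], [-31, 28, 4, np.float64(3.6)], [-29, 30, 4, np.float64(3.6)]]
```

>>> {"name": "step_arm", "arguments": {
  "steps": [
    [-34,24,4,3.6],
    [-33,26,4,3.6],
    [-31,28,4,3.6],
    [-29,30,4,3.6],
    [0,0,0,0]
  ]
}}

```text
time: 2.7
tool_pos: [0.62, -0.3002, 0.1186]
tool_rot: [0.003, 0.82, 0.572, 0.008]
contact_force: [0.6, 0.1, 0.2]
gripper_width: 0.599
```

```bash
python3 - <<'E'
from h import *
plan(.617,-.2865,.003,-19)
im,d=grab_frame('wrist'); save('w1',im)
E
```

```text
t 2.7 p [ 0.62   -0.3002  0.1186] jaw -20.2 q6 -0.22 w 0.599 F [0.6 0.1 0.2]
3 [[4, -2, 39, np.float64(-0.4)], [4, -2, 39, np.float64(-0.4)], [4, -2, 39, np.float64(-0.4)]]
```

View pics/w1.png

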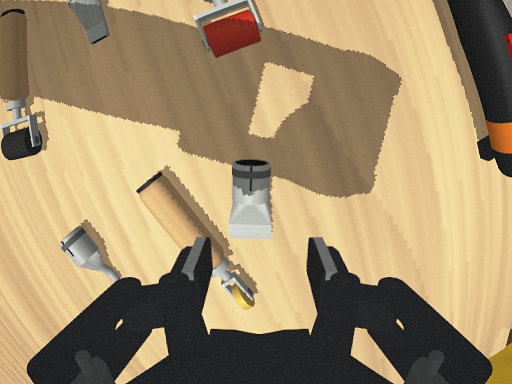

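The wrist view shows the wide nozzle at (251, 200), lined up between the fingers, with the penny roller to its lower left. I'll check the projection and descend.

```bash
cat >> h.py <<'E'
from scipy.spatial.transform import Rotation as R
def proj(pts):
    s=state(); w,a,b,c=s['tool_rot']; c_=camera_params('wrist'); T=np.array(c_['T_tool_cam']); K=np.array(c_['mtx'])
    q=(np.array(pts)-s['tool_pos'])@R.from_quat([a,b,c,w]).as_matrix(); q=(q-T[:3,3])@T[:3,:3]
    th=np.arctan2(np.hypot(q[:,0],q[:,1]),q[:,2]); ph=np.arctan2(q[:,1],q[:,0])
    return np.stack([K[0,2]+K[0,0]*th*np.cos(ph),K[1,2]+K[1,1]*th*np.sin(ph)],-1).round(1)
E
python3 - <<'E'
from h import *
print(proj([[.6168,-.2865,.032],[.6168,-.2865,.016]])); s=state(); print(proj([s['tool_pos']])); print(proj([[.5461,-.3121,.03],[.6444,-.0797,.03],[.5336,-.0536,.032]]))
for l in ['wide_nozzle_grip','penny_roller_grip']: print(boxes_of('wrist',l))
E
```

```text
[[249.3 187. ]
 [249.6 182. ]]
[[258.4 248.6]]
[[184.4 239.9]
 [194.3 -52.3]
 [ 72.7 -16.2]]
[{'box': [225.1, 158.1, 46.2, 82.3], 'p': 0.63}]
[{'box': [135.9, 175.5, 119.7, 135.0], 'p': 0.96}]
```

>>> {"name": "step_arm", "arguments": {
  "steps": [
    [5,-3,30,-0.5],
    [4,-2,25,-0.4],
    [4,0,10,0],
    [0,0,0,0]
  ],
  "claw": 60
}}

```text
time: 3.25
tool_pos: [0.6199, -0.2768, 0.0572]
tool_rot: [0.004, 0.812, 0.583, 0.01]
contact_force: [-0.0, 0.4, 0.3]
gripper_width: 0.599
```

```bash
python3 -c "
from h import *
plan(.617,-.2865,.003,-19.2)"
```

```text
t 3.25 p [ 0.6199 -0.2768  0.0572] jaw -18.7 q6 -0.22 w 0.599 F [-0.   0.4  0.3]
2 [[-5, 0, 27, np.float64(0.3)], [-5, 0, 27, np.float64(0.3)]]
```

>>> {"name": "step_arm", "arguments": {
  "steps": [
    [-4,0,15,0],
    [-3,0,12,0],
    [0,0,8,0],
    [0,0,0,0]
  ]
}}

```text
time: 3.65
tool_pos: [0.6198, -0.2838, 0.023]
tool_rot: [0.007, 0.812, 0.584, 0.011]
contact_force: [0.0, -0.5, 0.0]
gripper_width: 0.599
```

```bash
python3 -c "
from h import *
plan(.617,-.2865,.003,-19.2)"
```

```text
t 3.65 p [ 0.6198 -0.2838  0.023 ] jaw -18.6 q6 -0.23 w 0.599 F [ 0.  -0.5  0. ]
1 [[-3, -2, 20, np.float64(0.6)]]
```

>>> {"name": "step_arm", "arguments": {
  "steps": [
    [-2,-2,10,0.5],
    [0,0,8,0],
    [0,0,0,0]
  ]
}}

```text
time: 3.95
tool_pos: [0.618, -0.286, 0.0041]
tool_rot: [0.007, 0.815, 0.579, 0.011]
contact_force: [0.3, 0.0, 0.3]
gripper_width: 0.601
```

>>> {"name": "step_arm", "arguments": {
  "steps": [
    [0,0,0,0],
    [0,0,0,0],
    [0,0,0,0],
    [0,0,0,0],
    [0,0,0,0]
  ],
  "claw": 0
}}

```text
time: 4.45
tool_pos: [0.6185, -0.2862, 0.0048]
tool_rot: [0.008, 0.815, 0.579, 0.011]
contact_force: [-0.0, 0.0, -0.8]
gripper_width: 0.355
```

>>> {"name": "step_arm", "arguments": {
  "steps": [
    [0,0,-10,0],
    [0,0,-30,0],
    [0,0,-30,0],
    [0,0,0,0]
  ]
}}

```text
time: 4.85
tool_pos: [0.6159, -0.2857, 0.0773]
tool_rot: [0.007, 0.815, 0.58, 0.011]
contact_force: [0.5, 0.5, 0.4]
gripper_width: 0.35
```

```bash
python3 - <<'E'
from h import *
im,d=grab_frame('wrist'); save('w2',im)
plan(.5104,.1011,.11,98.1)
E
```

```text
t 4.9 p [ 0.6147 -0.285   0.075 ] jaw -19.2 q6 -0.22 w 0.354 F [ 0.4 -0.  -0.1]
14 [[24, -16, -3, np.float64(-8.4)], [26, -12, -3, np.float64(-8.4)], [27, -9, -3, np.float64(-8.4)], [28, -5, -3, np.float64(-8.4)], [29, 0, -3, np.float64(-8.4)], [28, 4, -3, np.float64(-8.4)], [27, 8, -3, np.float64(-8.4)], [26, 12, -3, np.float64(-8.4)], [24, 15, -3, np.float64(-8.4)], [22, 19, -3, np.float64(-8.4)], [19, 22, -3, np.float64(-8.4)], [15, 24, -3, np.float64(-8.4)], [12, 26, -3, np.float64(-8.4)], [8, 28, -3, np.float64(-8.4)]]
```

View pics/w2.png

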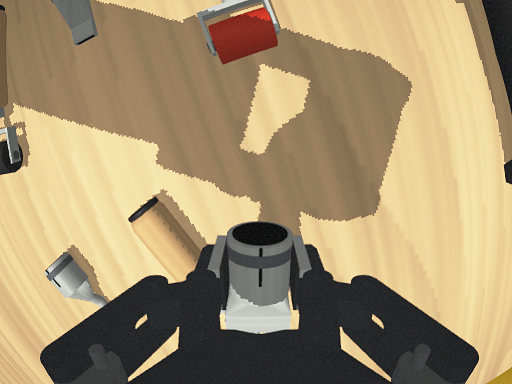

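The nozzle is held squarely, with its socket at (260, 265). Carrying it to the tray.

>>> {"name": "step_arm", "arguments": {
  "steps": [
    [24,-16,-5,-8.4],
    [26,-12,-5,-8.4],
    [27,-9,-5,-8.4],
    [28,-5,-3,-8.4],
    [29,0,-3,-8.4],
    [28,4,-3,-8.4],
    [27,8,-3,-8.4],
    [26,12,-3,-8.4]
  ]
}}

```text
time: 5.7
tool_pos: [0.544, -0.0588, 0.0954]
tool_rot: [0.003, 0.345, 0.938, 0.005]
contact_force: [0.1, 0.8, -1.2]
gripper_width: 0.352
```

>>> {"name": "step_arm", "arguments": {
  "steps": [
    [24,15,-3,-8.4],
    [22,19,-3,-8.4],
    [19,22,0,-8.4],
    [15,24,0,-8.4],
    [10,20,0,-8.4],
    [0,0,0,-5]
  ]
}}

```text
time: 6.3
tool_pos: [0.4925, 0.0799, 0.0945]
tool_rot: [-0.002, -0.07, 0.998, 0.005]
contact_force: [0.3, -1.0, -1.2]
gripper_width: 0.355
```

```bash
python3 -c "
from h import *
plan(.5104,.1011,.07,98.1); print(state()['tool_rot'])"
```

```text
t 6.3 p [0.4925 0.0799 0.0945] jaw -261.9 q6 -1.71 w 0.355 F [ 0.3 -1.  -1.2]
43 [[0, 0, 1, np.float64(-8.4)], [-1, 0, 1, np.float64(-8.4)], [-1, 0, 1, np.float64(-8.4)], [-1, 0, 1, np.float64(-8.4)], [-1, 0, 1, np.float64(-8.4)], [-1, 0, 1, np.float64(-8.4)], [-1, 0, 1, np.float64(-8.4)], [-1, 0, 1, np.float64(-8.4)], [-1, 0, 1, np.float64(-8.4)], [-1, 0, 1, np.float64(-8.4)], [0, 0, 1, np.float64(-8.4)], [0, 0, 1, np.float64(-8.4)], [0, -1, 1, np.float64(-8.4)], [0, -1, 1, np.float64(-8.4)], [0, -1, 1, np.float64(-8.4)], [0, -1, 1, np.float64(-8.4)], [0, -1, 1, np.float64(-8.4)], [0, -1, 1, np.float64(-8.4)], [0, -1, 1, np.float64(-8.4)], [0, -1, 1, np.float64(-8.4)], [0, -1, 1, np.float64(-8.4)], [0, 0, 1, np.float64(-8.4)], [1, 0, 1, np.float64(-8.4)], [1, 0, 1, np.float64(-8.4)], [1, 0, 1, np.float64(-8.4)], [1, 0, 1, np.float64(-8.4)], [1, 0, 1, np.float64(-8.4)], [1, 0, 1, np.float64(-8.4)], [1, 0, 1, np.float64(-8.4)], [1, 0, 1, np.float64(-8.4)], [1, 0, 1, np.float64(-8.4)], [1, 0, 1, np.float64(-8.4)], [0, 0, 1, np.float64(-8.4)], [0, 1, 1, np.float64(-8.4)], [0, 1, 1, np.float64(-8.4)], [0, 1, 1, np.float64(-8.4)], [0, 1, 1, np.float64(-8.4)], [0, 1, 1, np.float64(-8.4)], [0, 1, 1, np.float64(-8.4)], [0, 1, 1, np.float64(-8.4)], [0, 1, 1, np.float64(-8.4)], [0, 1, 1, np.float64(-8.4)], [0, 0, 1, np.float64(-8.4)]]
[-0.0016563  -0.07032433  0.99750914  0.00522149]
```

```bash
sed -i 's/dj=0 if jaw is None else (jaw-j)/dj=0 if jaw is None else (jaw-j+180)%360-180/' h.py; python3 -c "
from h import *
plan(.5104,.1011,.06,98.1)"
```

```text
t 6.3 p [0.4925 0.0799 0.0945] jaw -261.9 q6 -1.71 w 0.355 F [ 0.3 -1.  -1.2]
1 [[-21, 18, 34, np.float64(-0.0)]]
```

>>> {"name": "step_arm", "arguments": {
  "steps": [
    [-10,9,10,0],
    [-9,8,15,0],
    [0,0,5,0],
    [0,0,0,0]
  ]
}}

```text
time: 6.7
tool_pos: [0.5052, 0.1012, 0.0596]
tool_rot: [-0.005, -0.073, 0.997, 0.005]
contact_force: [-1.0, 0.4, -0.6]
gripper_width: 0.349
```

```bash
python3 - <<'E'
from h import *
im,d=grab_frame('wrist'); save('w3',im)
plan(.5104,.1011,.013,98.1); print(proj([[.5104,.1011,.008],[.5104+.058*.99,.1011+.058*.14,.008]]))
E
```

```text
t 6.75 p [0.5052 0.1011 0.0599] jaw -261.7 q6 -1.67 w 0.351 F [-0.2 -0.4 -1.5]
2 [[-3, 0, 23, np.float64(0.1)], [-3, 0, 23, np.float64(0.1)]]
[[258.9 223.1]
 [258.6 290.4]]
```

View pics/w3.png

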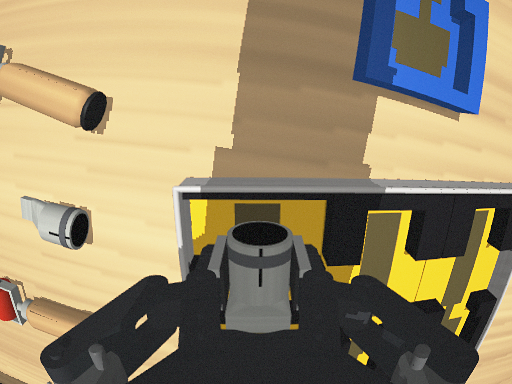

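The nozzle is over the wide pocket and lined up with it; the pocket's bed and outline show just ahead of the socket at (258, 210). Lowering.

>>> {"name": "step_arm", "arguments": {
  "steps": [
    [-3,0,18,0],
    [-3,0,12,0],
    [0,0,8,0],
    [0,0,0,0]
  ]
}}

```text
time: 7.15
tool_pos: [0.5115, 0.1009, 0.0219]
tool_rot: [-0.004, -0.072, 0.997, 0.005]
contact_force: [0.0, 0.1, -0.3]
gripper_width: 0.353
```

```bash
python3 -c "
from h import *
plan(.5104,.1011,.013,98.1)"
```

```text
t 7.15 p [0.5115 0.1009 0.0219] jaw -261.8 q6 -1.67 w 0.353 F [ 0.   0.1 -0.3]
1 [[1, 0, 9, np.float64(0.1)]]
```

>>> {"name": "step_arm", "arguments": {
  "steps": [
    [1,0,6,0],
    [0,0,2,0],
    [0,0,0,0]
  ]
}}

```text
time: 7.45
tool_pos: [0.5111, 0.1006, 0.0145]
tool_rot: [-0.003, -0.071, 0.997, 0.005]
contact_force: [0.9, -0.1, -0.3]
gripper_width: 0.349
```

>>> {"name": "step_arm", "arguments": {
  "steps": [
    [0,0,0,0],
    [0,0,0,0],
    [0,0,0,0],
    [0,0,-10,0],
    [0,0,-30,0],
    [0,0,-30,0],
    [0,0,-20,0]
  ],
  "claw": 58
}}

```text
time: 8.15
tool_pos: [0.5102, 0.0998, 0.1074]
tool_rot: [-0.005, -0.071, 0.997, 0.005]
contact_force: [0.3, -0.3, 0.7]
gripper_width: 0.581
```

```bash
python3 - <<'E'
from h import *
im,d=grab_frame('wrist'); save('w4',im)
plan(.5336,-.0536,.1,-1.9)
plan(.5336,-.0536,.1,178.1)
E
```

```text
t 8.2 p [0.5126 0.1    0.1112] jaw -261.8 q6 -1.67 w 0.58 F [ 2.1 -0.1  2.6]
12 [[0, -13, 1, np.float64(8.3)], [-2, -13, 1, np.float64(8.3)], [-4, -12, 1, np.float64(8.3)], [-5, -12, 1, np.float64(8.3)], [-7, -11, 1, np.float64(8.3)], [-9, -10, 1, np.float64(8.3)], [-10, -8, 1, np.float64(8.3)], [-11, -7, 1, np.float64(8.3)], [-12, -5, 1, np.float64(8.3)], [-12, -3, 1, np.float64(8.3)], [-13, -2, 1, np.float64(8.3)], [-13, 0, 1, np.float64(8.3)]]
t 8.2 p [0.5126 0.1    0.1112] jaw -261.8 q6 -1.67 w 0.58 F [ 2.1 -0.1  2.6]
10 [[0, -15, 1, np.float64(-8.0)], [2, -15, 1, np.float64(-8.0)], [4, -15, 1, np.float64(-8.0)], [6, -14, 1, np.float64(-8.0)], [8, -13, 1, np.float64(-8.0)], [10, -12, 1, np.float64(-8.0)], [12, -10, 1, np.float64(-8.0)], [13, -9, 1, np.float64(-8.0)], [14, -7, 1, np.float64(-8.0)], [15, -5, 1, np.float64(-8.0)]]
```

View pics/w4.png

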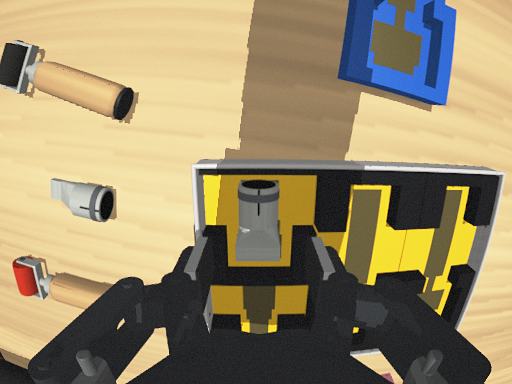

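The wide nozzle sits in its pocket at (258, 215). Next is the narrow nozzle.

>>> {"name": "step_arm", "arguments": {
  "steps": [
    [0,-13,1,8.3],
    [-2,-13,1,8.3],
    [-4,-12,1,8.3],
    [-5,-12,1,8.3],
    [-7,-11,1,8.3],
    [-9,-10,1,8.3],
    [-10,-8,1,8.3],
    [-11,-7,1,8.3]
  ],
  "claw": 62
}}

```text
time: 9.0
tool_pos: [0.5292, -0.0054, 0.1083]
tool_rot: [0.001, 0.503, 0.864, 0.006]
contact_force: [0.5, -0.1, -0.5]
gripper_width: 0.619
```

>>> {"name": "step_arm", "arguments": {
  "steps": [
    [-11,-5,1,8.3],
    [-10,-3,1,8.3],
    [-8,-2,1,8.3],
    [0,0,0,5],
    [0,0,0,0]
  ]
}}

```text
time: 9.5
tool_pos: [0.5311, -0.0391, 0.1058]
tool_rot: [-0.0, 0.717, 0.697, 0.006]
contact_force: [0.4, 0.3, -0.6]
gripper_width: 0.622
```

```bash
python3 -c "
from h import *
plan(.5336,-.0536,.05,-1.9)"
```

```text
t 9.5 p [ 0.5311 -0.0391  0.1058] jaw -1.6 q6 -0.19 w 0.622 F [ 0.4  0.3 -0.6]
2 [[-7, 1, 28, np.float64(0.1)], [-7, 1, 28, np.float64(0.1)]]
```

>>> {"name": "step_arm", "arguments": {
  "steps": [
    [-6,1,25,0],
    [-5,1,25,0],
    [-2,0,5,0],
    [0,0,0,0]
  ]
}}

```text
time: 9.9
tool_pos: [0.535, -0.0519, 0.0516]
tool_rot: [0.002, 0.714, 0.7, 0.007]
contact_force: [-0.1, 0.4, 0.2]
gripper_width: 0.62
```

```bash
python3 - <<'E'
from h import *
plan(.5336,-.0536,.004,-1.9); grab_frame('wrist'); print(boxes_of('wrist','narrow_nozzle_grip')); print(proj([[.5336,-.0376,.016],[.5336,-.1116,.003],[.5336,-.0536,.032]]))
E
```

```text
t 9.9 p [ 0.535  -0.0519  0.0516] jaw -1.1 q6 -0.23 w 0.62 F [-0.1  0.4  0.2]
2 [[-1, -1, 24, np.float64(0.4)], [-1, -1, 24, np.float64(0.4)]]
[{'box': [235.0, 194.4, 49.4, 94.2], 'p': 0.69}]
[[254.7 201.9]
 [257.2 286.9]
 [255.4 235.4]]
```

Network and projection agree (box centre column 259 against 255). Descending and gripping.

>>> {"name": "step_arm", "arguments": {
  "steps": [
    [-1,0,20,0.5],
    [-1,0,15,0],
    [0,0,8,0],
    [0,0,4,0],
    [0,0,0,0]
  ]
}}

```text
time: 10.5
tool_pos: [0.5405, -0.0537, 0.0092]
tool_rot: [0.006, 0.716, 0.698, 0.01]
contact_force: [-0.0, -0.5, 0.2]
gripper_width: 0.616
```

>>> {"name": "step_arm", "arguments": {
  "steps": [
    [0,0,0,0],
    [0,0,0,0],
    [0,0,0,0],
    [0,0,0,0],
    [0,0,0,0]
  ],
  "claw": 0
}}

```text
time: 11.0
tool_pos: [0.5419, -0.0538, 0.0113]
tool_rot: [0.007, 0.716, 0.698, 0.011]
contact_force: [-0.6, -0.2, -0.6]
gripper_width: 0.346
```

>>> {"name": "step_arm", "arguments": {
  "steps": [
    [0,0,-10,0],
    [0,0,-30,0],
    [0,0,-30,0],
    [0,0,0,0]
  ]
}}

```text
time: 11.4
tool_pos: [0.539, -0.054, 0.0839]
tool_rot: [0.006, 0.716, 0.698, 0.011]
contact_force: [1.3, -0.0, -0.5]
gripper_width: 0.347
```

```bash
python3 -c "
from h import *
plan(.6113,.1147,.1,96.2)"
```

```text
t 11.4 p [ 0.539  -0.054   0.0839] jaw -1.5 q6 -0.22 w 0.347 F [ 1.3 -0.  -0.5]
12 [[14, 6, -1, np.float64(-8.1)], [13, 8, -1, np.float64(-8.1)], [12, 9, -1, np.float64(-8.1)], [11, 11, -1, np.float64(-8.1)], [9, 12, -1, np.float64(-8.1)], [7, 14, -1, np.float64(-8.1)], [5, 14, -1, np.float64(-8.1)], [3, 15, -1, np.float64(-8.1)], [1, 15, -1, np.float64(-8.1)], [-1, 15, -1, np.float64(-8.1)], [-3, 15, -1, np.float64(-8.1)], [-6, 14, -1, np.float64(-8.1)]]
```

>>> {"name": "step_arm", "arguments": {
  "steps": [
    [14,6,-2,-8.3],
    [13,8,-2,-8.3],
    [12,9,-2,-8.3],
    [11,11,-2,-8.3],
    [9,12,-1,-8.3],
    [7,14,-1,-8.3],
    [5,14,-1,-8.3],
    [3,15,-1,-8.3]
  ]
}}

```text
time: 12.2
tool_pos: [0.5826, 0.0616, 0.0949]
tool_rot: [0.01, 0.198, 0.98, 0.004]
contact_force: [0.9, 0.6, 0.1]
gripper_width: 0.349
```

>>> {"name": "step_arm", "arguments": {
  "steps": [
    [1,15,0,-8.3],
    [-1,15,0,-8.3],
    [-3,12,0,-8.3],
    [-3,8,0,-5],
    [0,0,0,0]
  ]
}}

```text
time: 12.7
tool_pos: [0.5975, 0.1135, 0.0916]
tool_rot: [0.008, -0.073, 0.997, 0.002]
contact_force: [-1.1, -0.2, 0.1]
gripper_width: 0.347
```

```bash
python3 -c "
from h import *
plan(.6113,.1147,.065,98)"
```

```text
t 12.7 p [0.5975 0.1135 0.0916] jaw -261.7 q6 -1.65 w 0.347 F [-1.1 -0.2  0.1]
1 [[-14, -1, 27, np.float64(0.3)]]
```

>>> {"name": "step_arm", "arguments": {
  "steps": [
    [-7,-1,12,0.3],
    [-5,0,12,0],
    [0,0,3,0],
    [0,0,0,0]
  ]
}}

```text
time: 13.1
tool_pos: [0.6089, 0.1134, 0.0618]
tool_rot: [0.006, -0.067, 0.998, 0.002]
contact_force: [1.0, -0.1, -0.3]
gripper_width: 0.351
```

```bash
python3 - <<'E'
from h import *
im,d=grab_frame('wrist'); save('w5',im)
plan(.6113,.1147,.02,98)
E
```

```text
t 13.15 p [0.6089 0.1134 0.0619] jaw -262.3 q6 -1.64 w 0.349 F [ 0.2  0.4 -2.1]
1 [[-3, 1, 42, np.float64(-0.3)]]
```

View pics/w5.png

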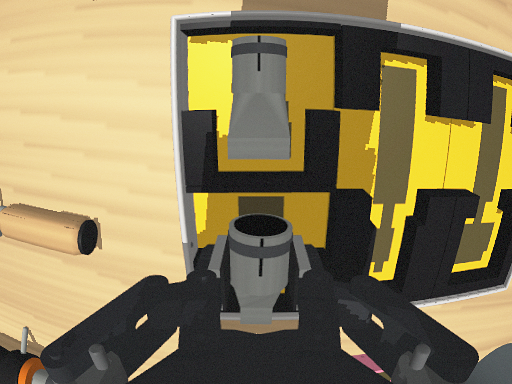

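The wide nozzle sits well (260, 95), a few mm to the left of its outline. The narrow nozzle is over its own pocket. Lowering.

>>> {"name": "step_arm", "arguments": {
  "steps": [
    [-2,1,15,0],
    [-1,0,13,0],
    [0,0,8,0],
    [0,0,0,0]
  ]
}}

```text
time: 13.55
tool_pos: [0.6122, 0.1146, 0.0233]
tool_rot: [0.007, -0.067, 0.998, 0.002]
contact_force: [0.7, 0.2, -1.6]
gripper_width: 0.351
```

```bash
python3 -c "
from h import *
plan(.6113,.1147,.02,98)"
```

```text
t 13.55 p [0.6122 0.1146 0.0233] jaw -262.4 q6 -1.64 w 0.351 F [ 0.7  0.2 -1.6]
1 [[1, 0, 3, np.float64(-0.4)]]
```

>>> {"name": "step_arm", "arguments": {
  "steps": [
    [1,0,3,0],
    [0,0,1,0],
    [0,0,0,0]
  ]
}}

```text
time: 13.85
tool_pos: [0.6112, 0.1145, 0.0187]
tool_rot: [0.006, -0.067, 0.998, 0.002]
contact_force: [-0.5, -1.0, -1.1]
gripper_width: 0.346
```

>>> {"name": "step_arm", "arguments": {
  "steps": [
    [0,0,0,0],
    [0,0,0,0],
    [0,0,0,0],
    [0,0,-10,0],
    [0,0,-30,0],
    [0,0,-30,0],
    [0,0,-20,0]
  ],
  "claw": 58
}}

```text
time: 14.55
tool_pos: [0.6086, 0.1141, 0.1115]
tool_rot: [0.005, -0.067, 0.998, 0.002]
contact_force: [0.5, 0.8, -1.0]
gripper_width: 0.58
```

```bash
python3 -c "
from h import *
plan(.6444,-.0797,.11,0)"
```

```text
t 14.55 p [0.6086 0.1141 0.1115] jaw -262.4 q6 -1.64 w 0.58 F [ 0.5  0.8 -1. ]
12 [[-1, -16, 0, np.float64(8.1)], [-3, -16, 0, np.float64(8.1)], [-5, -16, 0, np.float64(8.1)], [-8, -15, 0, np.float64(8.1)], [-10, -13, 0, np.float64(8.1)], [-11, -12, 0, np.float64(8.1)], [-13, -10, 0, np.float64(8.1)], [-14, -8, 0, np.float64(8.1)], [-15, -6, 0, np.float64(8.1)], [-16, -4, 0, np.float64(8.1)], [-16, -2, 0, np.float64(8.1)], [-16, 1, 0, np.float64(8.1)]]
```

>>> {"name": "step_arm", "arguments": {
  "steps": [
    [-1,-16,0,8.1],
    [-3,-16,0,8.1],
    [-5,-16,0,8.1],
    [-8,-15,0,8.1],
    [-10,-13,0,8.1],
    [-11,-12,0,8.1],
    [-13,-10,0,8.1],
    [-14,-8,0,8.1]
  ],
  "claw": 60
}}

```text
time: 15.35
tool_pos: [0.6379, -0.0176, 0.1283]
tool_rot: [0.012, 0.496, 0.868, 0.009]
contact_force: [0.6, 0.2, -0.8]
gripper_width: 0.597
```

>>> {"name": "step_arm", "arguments": {
  "steps": [
    [-14,-6,0,8.1],
    [-12,-4,0,8.1],
    [-8,-2,0,8.1],
    [0,0,0,5],
    [0,0,0,0]
  ]
}}

```text
time: 15.85
tool_pos: [0.6425, -0.0581, 0.1344]
tool_rot: [0.012, 0.709, 0.705, 0.014]
contact_force: [-0.7, -0.1, -0.1]
gripper_width: 0.601
```

```bash
python3 - <<'E'
from h import *
im,d=grab_frame('top'); save('t2',cv2.resize(im[145:270,125:425],(800,333),interpolation=cv2.INTER_CUBIC))
plan(.6444,-.0797,.055,0)
E
```

```text
t 15.9 p [ 0.6426 -0.0581  0.1346] jaw -0.2 q6 -0.21 w 0.6 F [ 0.4 -0.1 -0.2]
2 [[-11, 1, 40, np.float64(-0.1)], [-11, 1, 40, np.float64(-0.1)]]
```

View pics/t2.png

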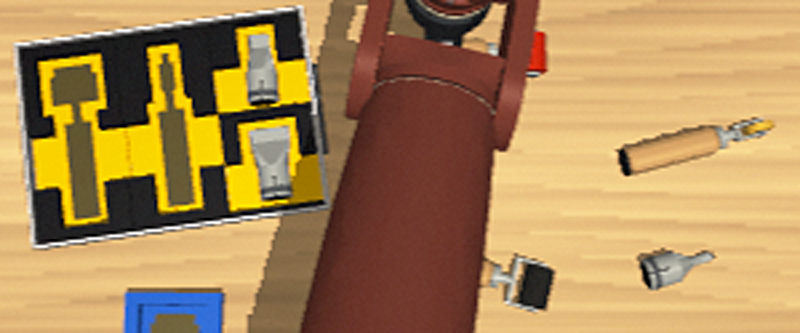

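Both nozzles are seated: narrow at (262, 70), wide at (273, 165). Going down to the silicone roller.

>>> {"name": "step_arm", "arguments": {
  "steps": [
    [-8,0,25,0],
    [-7,1,25,0],
    [-3,0,20,0],
    [0,0,10,0],
    [0,0,0,0]
  ]
}}

```text
time: 16.4
tool_pos: [0.6494, -0.0756, 0.057]
tool_rot: [0.016, 0.704, 0.709, 0.016]
contact_force: [0.4, -0.2, 0.1]
gripper_width: 0.601
```

```bash
python3 - <<'E'
from h import *
plan(.6444,-.0797,.002,0); grab_frame('wrist'); print(boxes_of('wrist','silicone_roller_grip')); print(proj([[.6444,-.0797,.03],[.6444,-.0197,.015],[.6444,-.1797,.015]]))
E
```

```text
t 16.4 p [ 0.6494 -0.0756  0.057 ] jaw 0.4 q6 -0.25 w 0.601 F [ 0.4 -0.2  0.1]
2 [[-2, -2, 27, np.float64(0.2)], [-2, -2, 27, np.float64(0.2)]]
[{'box': [223.8, 133.1, 59.7, 202.5], 'p': 0.72}]
[[247.3 232.7]
 [246.7 134. ]
 [248.6 331.8]]
```

>>> {"name": "step_arm", "arguments": {
  "steps": [
    [-2,-3,20,0],
    [-2,-2,18,0],
    [0,-1,11,0],
    [0,0,4,0],
    [0,0,0,0]
  ]
}}

```text
time: 17.0
tool_pos: [0.6531, -0.0799, 0.0128]
tool_rot: [0.023, 0.703, 0.71, 0.02]
contact_force: [-0.1, 0.3, -0.5]
gripper_width: 0.601
```

```bash
python3 -c "
from h import *
plan(.646,-.0797,.003,0)"
```

```text
t 17.0 p [ 0.6531 -0.0799  0.0128] jaw 0.6 q6 -0.26 w 0.601 F [-0.1  0.3 -0.5]
1 [[0, -7, 10, np.float64(0.6)]]
```

>>> {"name": "step_arm", "arguments": {
  "steps": [
    [0,-5,5,0],
    [0,-4,5,0],
    [0,0,0,0]
  ]
}}

```text
time: 17.3
tool_pos: [0.6457, -0.0801, 0.004]
tool_rot: [0.024, 0.703, 0.711, 0.021]
contact_force: [0.5, -0.4, -0.1]
gripper_width: 0.6
```

>>> {"name": "step_arm", "arguments": {
  "steps": [
    [0,0,0,0],
    [0,0,0,0],
    [0,0,0,0],
    [0,0,0,0],
    [0,0,0,0]
  ],
  "claw": 0
}}

```text
time: 17.8
tool_pos: [0.646, -0.0802, 0.0049]
tool_rot: [0.025, 0.703, 0.711, 0.022]
contact_force: [-0.2, 0.6, -0.4]
gripper_width: 0.319
```

>>> {"name": "step_arm", "arguments": {
  "steps": [
    [0,0,-10,0],
    [0,0,-30,0],
    [0,0,-30,0],
    [0,0,0,0]
  ]
}}

```text
time: 18.2
tool_pos: [0.6396, -0.0794, 0.0757]
tool_rot: [0.022, 0.703, 0.711, 0.021]
contact_force: [0.3, -0.1, -1.0]
gripper_width: 0.319
```

```bash
python3 - <<'E'
from h import *
im,d=grab_frame('wrist'); save('w6',im)
plan(.5356,.2984,.1,98.1)
E
```

```text
t 18.25 p [ 0.6382 -0.0792  0.0733] jaw 0.6 q6 -0.26 w 0.319 F [ 0.   0.5 -1.6]
12 [[32, -8, -2, np.float64(-8.1)], [32, -4, -2, np.float64(-8.1)], [33, 1, -2, np.float64(-8.1)], [32, 6, -2, np.float64(-8.1)], [31, 10, -2, np.float64(-8.1)], [29, 14, -2, np.float64(-8.1)], [27, 18, -2, np.float64(-8.1)], [24, 22, -2, np.float64(-8.1)], [21, 25, -2, np.float64(-8.1)], [17, 28, -2, np.float64(-8.1)], [13, 30, -2, np.float64(-8.1)], [9, 31, -2, np.float64(-8.1)]]
```

View pics/w6.png

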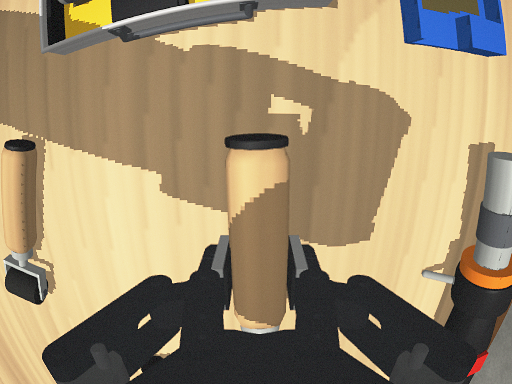

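The silicone roller is held by its handle, straight. Swinging to its pocket.

>>> {"name": "step_arm", "arguments": {
  "steps": [
    [32,-8,-6,-8.1],
    [32,-4,-6,-8.1],
    [33,1,-6,-8.1],
    [32,6,-4,-8.1],
    [31,10,-4,-8.1],
    [29,14,-2,-8.1],
    [27,18,-2,-8.1],
    [24,22,-2,-8.1]
  ]
}}

```text
time: 19.05
tool_pos: [0.5549, 0.1758, 0.0877]
tool_rot: [0.019, 0.195, 0.981, 0.002]
contact_force: [0.5, -0.4, -1.5]
gripper_width: 0.316
```

>>> {"name": "step_arm", "arguments": {
  "steps": [
    [21,25,0,-8.1],
    [17,28,0,-8.1],
    [13,28,0,-8.1],
    [6,20,0,-5],
    [0,0,0,0]
  ]
}}

```text
time: 19.55
tool_pos: [0.5089, 0.2928, 0.0759]
tool_rot: [0.011, -0.074, 0.997, -0.004]
contact_force: [-0.5, -0.1, -2.4]
gripper_width: 0.321
```

```bash
python3 -c "
from h import *
plan(.5356,.2984,.06,98.1); print(state()['tool_rot'])"
```

```text
t 19.55 p [0.5089 0.2928 0.0759] jaw -261.5 q6 -1.31 w 0.321 F [-0.5 -0.1 -2.4]
1 [[-27, 2, 16, np.float64(0.4)]]
[ 0.01148777 -0.07395316  0.9971868  -0.00417786]
```

>>> {"name": "step_arm", "arguments": {
  "steps": [
    [-13,1,5,0.4],
    [-12,1,5,0],
    [0,0,2,0],
    [0,0,0,0]
  ]
}}

```text
time: 19.95
tool_pos: [0.5306, 0.2957, 0.0578]
tool_rot: [0.007, -0.069, 0.998, -0.006]
contact_force: [-1.1, -0.8, -1.8]
gripper_width: 0.319
```

```bash
python3 - <<'E'
from h import *
im,d=grab_frame('wrist'); save('w7',im)
plan(.5356,.2984,.0135,98.1)
E
```

```text
t 20.0 p [0.5306 0.2956 0.0579] jaw -262.1 q6 -1.31 w 0.32 F [ 0.1 -0.3 -2. ]
1 [[-5, 2, 44, np.float64(-0.2)]]
```

View pics/w7.png

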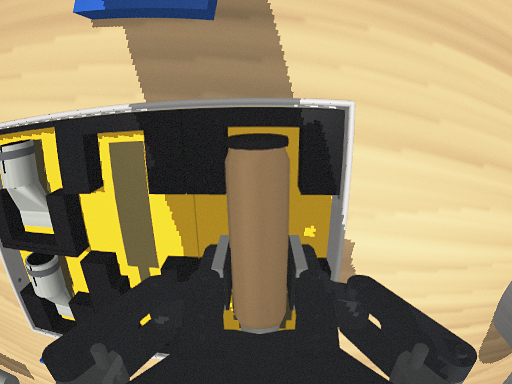

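The roller is over its pocket and lined up, with the butt at (258, 140) inside the cut-out. Lowering.

>>> {"name": "step_arm", "arguments": {
  "steps": [
    [-3,1,14,0],
    [-2,1,13,0],
    [0,0,8,0],
    [0,0,0,0]
  ]
}}

```text
time: 20.4
tool_pos: [0.535, 0.2968, 0.0193]
tool_rot: [0.006, -0.068, 0.998, -0.007]
contact_force: [-0.4, 0.2, -1.9]
gripper_width: 0.318
```

```bash
python3 -c "
from h import *
plan(.5356,.2984,.0135,98.1)"
```

```text
t 20.4 p [0.535  0.2968 0.0193] jaw -262.2 q6 -1.31 w 0.318 F [-0.4  0.2 -1.9]
1 [[-1, 2, 6, np.float64(-0.3)]]
```

>>> {"name": "step_arm", "arguments": {
  "steps": [
    [0,1,4,0],
    [0,0,2,0],
    [0,0,0,0]
  ]
}}

```text
time: 20.7
tool_pos: [0.535, 0.298, 0.0137]
tool_rot: [0.006, -0.068, 0.998, -0.007]
contact_force: [-0.1, 0.3, -1.5]
gripper_width: 0.316
```

>>> {"name": "step_arm", "arguments": {
  "steps": [
    [0,0,0,0],
    [0,0,0,0],
    [0,0,0,0],
    [0,0,-10,0],
    [0,0,-30,0],
    [0,0,-30,0],
    [0,0,-30,0]
  ],
  "claw": 58
}}

```text
time: 21.4
tool_pos: [0.5317, 0.2984, 0.1147]
tool_rot: [0.003, -0.068, 0.998, -0.008]
contact_force: [0.8, 0.1, -0.5]
gripper_width: 0.576
```

```bash
python3 -c "
from h import *
plan(.5461,-.3121,.13,14.3)"
```

```text
t 21.4 p [0.5317 0.2984 0.1147] jaw -262.2 q6 -1.3 w 0.576 F [ 0.8  0.1 -0.5]
14 [[5, -43, -1, np.float64(6.0)], [0, -44, -1, np.float64(6.0)], [-4, -43, -1, np.float64(6.0)], [-9, -43, -1, np.float64(6.0)], [-13, -42, -1, np.float64(6.0)], [-17, -40, -1, np.float64(6.0)], [-21, -38, -1, np.float64(6.0)], [-25, -36, -1, np.float64(6.0)], [-29, -33, -1, np.float64(6.0)], [-32, -30, -1, np.float64(6.0)], [-35, -26, -1, np.float64(6.0)], [-37, -22, -1, np.float64(6.0)], [-40, -18, -1, np.float64(6.0)], [-41, -14, -1, np.float64(6.0)]]
```

>>> {"name": "step_arm", "arguments": {
  "steps": [
    [5,-43,-2,6],
    [0,-44,-2,6],
    [-4,-43,-2,6],
    [-9,-43,-1,6],
    [-13,-42,-1,6],
    [-17,-40,-1,6],
    [-21,-38,-1,6],
    [-25,-36,-1,6]
  ],
  "claw": 60
}}

```text
time: 22.2
tool_pos: [0.5419, -0.0556, 0.1486]
tool_rot: [0.019, 0.354, 0.935, 0.002]
contact_force: [0.2, 0.2, 0.3]
gripper_width: 0.605
```

>>> {"name": "step_arm", "arguments": {
  "steps": [
    [-29,-33,0,6],
    [-32,-30,0,6],
    [-35,-26,0,6],
    [-34,-20,0,6],
    [-20,-10,0,6],
    [0,0,0,0]
  ]
}}

```text
time: 22.8
tool_pos: [0.5386, -0.2633, 0.1591]
tool_rot: [0.024, 0.596, 0.802, 0.008]
contact_force: [0.3, 1.2, -0.7]
gripper_width: 0.598
```

```bash
python3 - <<'E'
from h import *
plan(.5461,-.3121,.055,14.3); print(state()['tool_rot'])
im,d=grab_frame('top'); save('t3',cv2.resize(im[145:270,125:425],(800,333),interpolation=cv2.INTER_CUBIC))
E
```

```text
t 22.8 p [ 0.5386 -0.2633  0.1591] jaw 16.7 q6 -0.88 w 0.598 F [ 0.3  1.2 -0.7]
3 [[-16, -2, 35, np.float64(0.8)], [-16, -2, 35, np.float64(0.8)], [-16, -2, 35, np.float64(0.8)]]
[0.0240732  0.59614665 0.8024778  0.00768348]
```

View pics/t3.png

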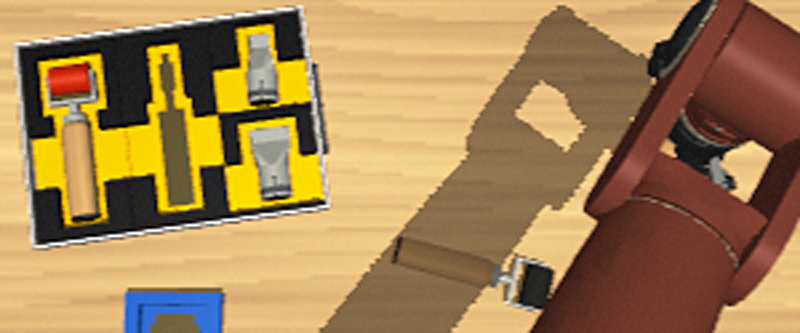

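The silicone roller is seated (78, 140) and the rubber roller hasn't moved. Going down to the penny roller.

>>> {"name": "step_arm", "arguments": {
  "steps": [
    [-15,-2,30,1],
    [-14,-2,30,1],
    [-8,-1,25,0],
    [0,0,10,0],
    [0,0,0,0]
  ]
}}

```text
time: 23.35
tool_pos: [0.5526, -0.2971, 0.0674]
tool_rot: [0.027, 0.605, 0.796, 0.01]
contact_force: [0.5, -0.1, -0.2]
gripper_width: 0.6
```

```bash
python3 - <<'E'
from h import *
plan(.5461,-.3121,.002,14.3); grab_frame('wrist'); print(boxes_of('wrist','penny_roller_grip')); a=np.radians(-75.7); u=np.array([np.cos(a),np.sin(a),0]); g=np.array([.5461,-.3121,.015]); print(proj([g,g-.06*u,g+.1*u]),state()['tool_rot'])
E
```

```text
t 23.35 p [ 0.5526 -0.2971  0.0674] jaw 15.5 q6 -0.9 w 0.6 F [ 0.5 -0.1 -0.2]
2 [[-6, -5, 33, np.float64(0.6)], [-6, -5, 33, np.float64(0.6)]]
[{'box': [220.6, 142.9, 45.7, 190.2], 'p': 0.84}, {'box': [99.1, 1.9, 32.2, 6.5], 'p': 0.38}]
[[240.7 225.6]
 [240.9 142.2]
 [241.6 326.1]] [0.02848882 0.60478208 0.79582195 0.00971809]
```

>>> {"name": "step_arm", "arguments": {
  "steps": [
    [-5,-5,20,0.5],
    [-4,-4,18,0.5],
    [-2,-3,12,0],
    [0,-2,7,0],
    [0,0,0,0]
  ]
}}

```text
time: 23.95
tool_pos: [0.5518, -0.3139, 0.0202]
tool_rot: [0.036, 0.61, 0.792, 0.011]
contact_force: [-0.4, 0.3, -0.2]
gripper_width: 0.602
```

```bash
python3 -c "
from h import *
plan(.5461,-.3121,.004,14.3)"
```

```text
t 23.95 p [ 0.5518 -0.3139  0.0202] jaw 14.7 q6 -0.91 w 0.602 F [-0.4  0.3 -0.2]
1 [[3, -5, 16, np.float64(0.4)]]
```

>>> {"name": "step_arm", "arguments": {
  "steps": [
    [2,-4,8,0.4],
    [0,-3,6,0],
    [0,0,2,0],
    [0,0,0,0]
  ]
}}

```text
time: 24.35
tool_pos: [0.5465, -0.3145, 0.0048]
tool_rot: [0.037, 0.612, 0.79, 0.011]
contact_force: [-0.2, 1.1, -0.4]
gripper_width: 0.598
```

>>> {"name": "step_arm", "arguments": {
  "steps": [
    [0,0,0,0],
    [0,0,0,0],
    [0,0,0,0],
    [0,0,0,0],
    [0,0,0,0]
  ],
  "claw": 0
}}

```text
time: 24.85
tool_pos: [0.547, -0.3147, 0.0057]
tool_rot: [0.038, 0.612, 0.79, 0.011]
contact_force: [-0.6, -0.5, -0.6]
gripper_width: 0.317
```

>>> {"name": "step_arm", "arguments": {
  "steps": [
    [0,0,-10,0],
    [0,0,-30,0],
    [0,0,-30,0],
    [0,0,0,0]
  ]
}}

```text
time: 25.25
tool_pos: [0.5403, -0.3116, 0.0768]
tool_rot: [0.036, 0.612, 0.79, 0.011]
contact_force: [-0.6, -1.5, -0.5]
gripper_width: 0.316
```

```bash
python3 - <<'E'
from h import *
print(state()['tool_rot']); plan(.5486,.2025,.11,112)
E
```

```text
[0.03556868 0.61215934 0.7898608  0.01075778]
t 25.25 p [ 0.5403 -0.3116  0.0768] jaw 14.4 q6 -0.91 w 0.316 F [-0.6 -1.5 -0.5]
12 [[41, 11, -3, np.float64(-8.1)], [39, 17, -3, np.float64(-8.1)], [37, 22, -3, np.float64(-8.1)], [33, 27, -3, np.float64(-8.1)], [29, 32, -3, np.float64(-8.1)], [24, 36, -3, np.float64(-8.1)], [19, 39, -3, np.float64(-8.1)], [13, 41, -3, np.float64(-8.1)], [7, 42, -3, np.float64(-8.1)], [1, 43, -3, np.float64(-8.1)], [-5, 43, -3, np.float64(-8.1)], [-11, 41, -3, np.float64(-8.1)]]
```

```bash
python3 -c "
from h import *
plan(.5486,.2025,.12,97.9)"
```

```text
t 25.25 p [ 0.5403 -0.3116  0.0768] jaw 14.4 q6 -0.91 w 0.316 F [-0.6 -1.5 -0.5]
12 [[41, 11, -4, np.float64(-7.0)], [40, 16, -4, np.float64(-7.0)], [37, 21, -4, np.float64(-7.0)], [35, 25, -4, np.float64(-7.0)], [31, 29, -4, np.float64(-7.0)], [27, 33, -4, np.float64(-7.0)], [23, 36, -4, np.float64(-7.0)], [19, 39, -4, np.float64(-7.0)], [14, 41, -4, np.float64(-7.0)], [9, 42, -4, np.float64(-7.0)], [4, 43, -4, np.float64(-7.0)], [-1, 43, -4, np.float64(-7.0)]]
```

>>> {"name": "step_arm", "arguments": {
  "steps": [
    [41,11,-8,-7],
    [40,16,-8,-7],
    [37,21,-7,-7],
    [35,25,-6,-7],
    [31,29,-6,-7],
    [27,33,-4,-7],
    [23,36,-4,-7],
    [19,39,-4,-7]
  ]
}}

```text
time: 26.05
tool_pos: [0.5343, 0.0386, 0.1116]
tool_rot: [0.036, 0.156, 0.987, -0.009]
contact_force: [1.4, 0.3, -1.8]
gripper_width: 0.317
```

>>> {"name": "step_arm", "arguments": {
  "steps": [
    [14,41,-4,-7],
    [9,42,-4,-7],
    [4,35,-2,-7],
    [0,15,0,-6],
    [0,0,0,0]
  ]
}}

```text
time: 26.55
tool_pos: [0.5247, 0.1859, 0.114]
tool_rot: [0.031, -0.093, 0.995, -0.016]
contact_force: [-0.2, -0.8, -1.6]
gripper_width: 0.316
```

```bash
python3 -c "
from h import *
plan(.5486,.2025,.065,97.9); print(state()['tool_rot'])"
```

```text
t 26.55 p [0.5247 0.1859 0.114 ] jaw -259.3 q6 -1.52 w 0.316 F [-0.2 -0.8 -1.6]
2 [[-13, 6, 24, np.float64(1.4)], [-13, 6, 24, np.float64(1.4)]]
[ 0.03070068 -0.09303338  0.99505822 -0.01616769]
```

>>> {"name": "step_arm", "arguments": {
  "steps": [
    [-11,7,20,1.4],
    [-9,7,20,1.2],
    [0,0,5,0],
    [0,0,0,0]
  ]
}}

```text
time: 26.95
tool_pos: [0.5446, 0.2, 0.0669]
tool_rot: [0.03, -0.066, 0.997, -0.016]
contact_force: [-0.2, 0.5, -1.2]
gripper_width: 0.315
```

```bash
python3 - <<'E'
from h import *
im,d=grab_frame('wrist'); save('w8',im)
plan(.5486,.2025,.0145,97.9)
E
```

```text
t 27.0 p [0.5446 0.1999 0.0672] jaw -262.4 q6 -1.44 w 0.322 F [-0.1 -0.7 -1.6]
2 [[-2, 1, 26, np.float64(-0.1)], [-2, 1, 26, np.float64(-0.1)]]
```

View pics/w8.png

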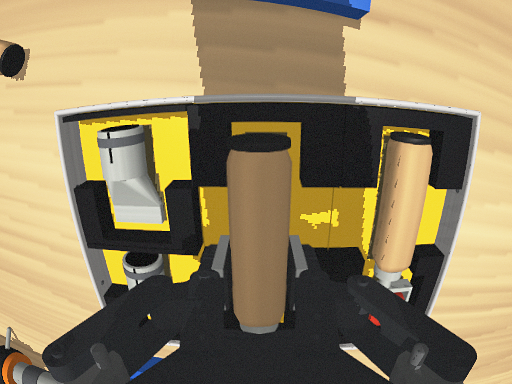

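The penny roller is over its pocket, butt at (260, 140) within the cut-out (232–300). Lowering.

>>> {"name": "step_arm", "arguments": {
  "steps": [
    [-1,2,18,0],
    [0,2,15,0],
    [0,0,10,0],
    [0,0,0,0]
  ]
}}

```text
time: 27.4
tool_pos: [0.5494, 0.201, 0.0257]
tool_rot: [0.032, -0.064, 0.997, -0.016]
contact_force: [-0.3, -0.3, -1.5]
gripper_width: 0.316
```

```bash
python3 -c "
from h import *
plan(.5486,.2025,.0145,97.9)"
```

```text
t 27.4 p [0.5494 0.201  0.0257] jaw -262.6 q6 -1.43 w 0.316 F [-0.3 -0.3 -1.5]
1 [[1, 2, 11, np.float64(-0.5)]]
```

>>> {"name": "step_arm", "arguments": {
  "steps": [
    [1,1,6,0],
    [0,1,4,0],
    [0,0,1,0],
    [0,0,0,0]
  ]
}}

```text
time: 27.8
tool_pos: [0.55, 0.2027, 0.0154]
tool_rot: [0.034, -0.064, 0.997, -0.016]
contact_force: [-1.2, -0.3, -1.3]
gripper_width: 0.314
```

>>> {"name": "step_arm", "arguments": {
  "steps": [
    [0,0,0,0],
    [0,0,0,0],
    [0,0,0,0],
    [0,0,-10,0],
    [0,0,-30,0],
    [0,0,-30,0],
    [0,0,-30,0]
  ],
  "claw": 58
}}

```text
time: 28.5
tool_pos: [0.5408, 0.205, 0.1168]
tool_rot: [0.031, -0.064, 0.997, -0.017]
contact_force: [0.4, -0.1, -1.0]
gripper_width: 0.58
```

>>> {"name": "step_arm", "arguments": {
  "steps": [
    [10,-40,-20,0],
    [10,-45,-15,0],
    [10,-45,-10,0],
    [10,-45,0,0],
    [10,-45,0,0],
    [10,-45,0,0],
    [0,-10,0,0],
    [0,0,0,0]
  ]
}}

```text
time: 29.3
tool_pos: [0.5189, -0.0823, 0.1886]
tool_rot: [0.045, -0.066, 0.997, -0.018]
contact_force: [-0.0, 0.0, 1.0]
gripper_width: 0.581
```

```bash
python3 - <<'E'
from h import *
im,P=cloud('top'); save('t4',cv2.resize(im[145:270,125:425],(800,333),interpolation=cv2.INTER_CUBIC))
for nm,s,ax,top in [('sil',(.5356,.2984),8.1,30),('pen',(.5486,.2025),7.9,30),('nar',(.6113,.1147),8,32),('wide',(.5104,.1011),8.1,32)]:
    a=np.array([np.cos(np.radians(ax)),np.sin(np.radians(ax))]); n=np.array([-a[1],a[0]])
    d=P[...,:2]-s; t=d@a; w=d@n; L=(-.06,.04) if top==30 else (-.016,.016)
    hsv=cv2.cvtColor(im,cv2.COLOR_RGB2HSV)
    m=(t>L[0]-.012)&(t<L[1])&(abs(w)<.035)&(P[...,2]>.0305)&(abs(t)<.07)
    q=m.copy(); tt,ww=t[m],w[m]; sl=np.polyfit(tt,ww,1)
    print(nm,'n',m.sum(),'lateral',((ww.min()+ww.max())/2).round(4),'tmin',tt.min().round(4),'slope',sl[0].round(3),'ztop',np.nanpercentile(P[...,2][m],95).round(4))
print(state()['contact_force'],state()['tool_pos'],state()['time'])
E
```

```text
sil n 384 lateral 0.001 tmin -0.0686 slope -0.027 ztop 0.041
pen n 378 lateral 0.0004 tmin -0.0648 slope 0.005 ztop 0.0411
nar n 134 lateral -0.0017 tmin -0.0273 slope -0.04 ztop 0.0414
wide n 130 lateral 0.0011 tmin -0.0267 slope -0.058 ztop 0.0422
[-0.10352148  0.50174199  0.03904645] [ 0.51899619 -0.08158015  0.18855573] 29.35
```

View pics/t4.png

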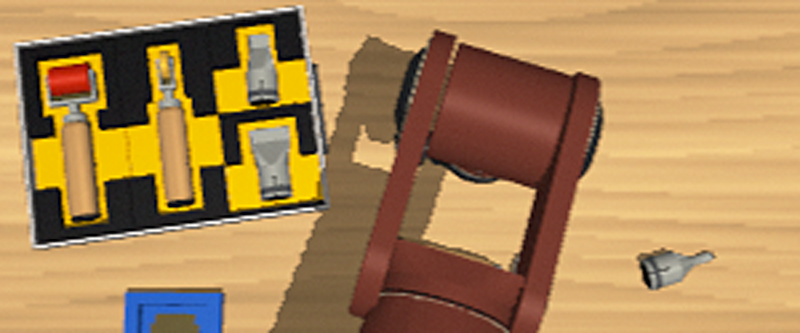

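All four tools look seated. Along the axis the nozzle butt figures (−27 mm against −16) disagree with the picture, perhaps because of rim pixels. I'll check the full extents by colour.

```bash
python3 - <<'E'
from h import *
im,P=cloud('top'); hsv=cv2.cvtColor(im,cv2.COLOR_RGB2HSV)
for nm,s,lo,hi in [('sil',(.5356,.2984),-60,100),('pen',(.5486,.2025),-60,100),('nar',(.6113,.1147),-16,58),('wide',(.5104,.1011),-16,58)]:
    r=np.radians(8); a=np.array([np.cos(r),np.sin(r)]); n=np.array([-a[1],a[0]]); d=P[...,:2]-s; t=d@a*1000; w=d@n*1000
    for zt in (14,20,34):
        m=(t>lo-14)&(t<hi+14)&(abs(w)<9)&(P[...,2]>zt/1000)&((hsv[...,2]>70) if lo==-16 else True)
        k=cv2.connectedComponentsWithStats(m.astype(np.uint8)); m=k[1]==1+np.argmax(k[2][1:,4])
        print(nm,zt,'t',np.percentile(t[m],[0,2,98,100]).round(1),'expected',lo,hi)
E
```

```text
sil 14 t [-74.  -71.9  56.6  58.8] expected -60 100
sil 20 t [-65.2 -64.3  56.7  58.8] expected -60 100
sil 34 t [-64.7 -61.9  39.6  43.6] expected -60 100
pen 14 t [-62.9 -62.   91.3  96.6] expected -60 100
pen 20 t [-62.9 -61.9  91.4  96.6] expected -60 100
pen 34 t [-62.9 -59.5  37.9  43.6] expected -60 100
nar 14 t [-18.2 -17.4  52.8  54.4] expected -16 58
nar 20 t [-18.2 -17.5  33.6  34.6] expected -16 58
nar 34 t [-18.2 -17.8  15.5  16.8] expected -16 58
wide 14 t [-16.4 -16.2  53.7  56.2] expected -16 58
wide 20 t [-16.4 -16.2  34.9  37.8] expected -16 58
wide 34 t [-16.4 -16.2  16.7  20.2] expected -16 58
```

All four are within about 4 mm along the axis and 2 mm sideways, and their tops are at the seated height. The nozzle discrepancy came from rim pixels. The rubber roller was under the arm in the last picture, so one more frame before I hand in.

>>> {"name": "step_arm", "arguments": {
  "steps": [
    [-10,-45,-10,0],
    [-10,-45,-5,0],
    [-10,-45,0,0],
    [-10,-45,0,0],
    [-10,-45,0,0],
    [-10,-45,0,0],
    [0,-10,0,0],
    [0,0,0,0]
  ]
}}

```text
time: 30.2
tool_pos: [0.6252, -0.3399, 0.2165]
tool_rot: [0.044, -0.08, 0.996, -0.014]
contact_force: [0.3, 1.1, 0.1]
gripper_width: 0.579
```

```bash
python3 - <<'E'
from h import *
im,P=cloud('top'); old=np.load('top.npz')['P']
for nm,(x,y,w,h) in {'rubber':(268,228,70,38),'round':(360,234,38,24)}.items():
    f=lambda Q:np.nanmean(Q[y:y+h,x:x+w][Q[y:y+h,x:x+w,2]>.006],0).round(4)
    print(nm,f(old),f(P))
save('t5',im[145:270,125:425]); s=state(); print(s['tool_pos'],s['contact_force'],np.abs(s['joint_vel']).max(),s['time'])
E
```

```text
rubber [ 0.421  -0.1039  0.0252] [ 0.4208 -0.1032  0.0256]
round [ 0.4238 -0.2958  0.024 ] [ 0.3827 -0.1531  0.5986]
[ 0.62507702 -0.33908543  0.21634337] [0.55649592 0.58368933 0.378346  ] 0.035466837298490775 30.25
```

```bash
python3 -c "
from plant import *
print(job_done())"
```

```text
the job is handed in; nothing more can be done
None
```

I laid the wide nozzle, narrow nozzle, silicone roller and penny roller in their own pockets and handed in at about 30 s of the 109 s. No verdict was reported.

**Seating:** In the last top view all four sit within about 4 mm along their length and 2 mm sideways of their pocket points (14 mm allowed). Their tops are at about 41–42 mm, against 38 mm (rollers) and 40 mm (nozzles) expected. Part of that gap may be camera error. I did not measure their tilt directly.

**Tools left out:** The rubber roller's measured position changed by less than 1 mm. The arm hid the round nozzle in the very last frame, but in the view just before it showed no visible movement.

**Checks that disagreed:**
- The first nozzle butt-end reading was about 11 mm off. The likely cause is tray-rim pixels, as a colour-filtered re-measure came within 4 mm.
- The silicone roller's front end was not fully covered by the length check, because the narrow fork neck broke up the segmentation. I judged that end from the picture and its butt-end reading.
- The tool drifted to about 4° of tilt during the later moves. Even so, the rollers went down into their pockets and were let go at bed height.

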